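# Rack the paint bottles and screw their caps tight

### The job

The square paint bottles standing about on the studio table have loose caps. Push every bottle upright, one by one, through the mouth of the guide-rail rack so that all stand wholly inside the rails in single file, and screw every cap clockwise until it is fully tight. Leave the tape roll, the paint tin and the brush where they lie.

Things in the scene. Friction and masses are not known exactly. Their poses are not given: they have to be found in the camera images.
- rack: Fixed plywood rack: one straight lane, 60 mm wide inside (x from -30 to +30 mm), between two upright rails 10 mm thick and 88 mm high. Origin on the table, centred in the mouth, where the straight rails begin; the lane runs along the rack's own -y for 238 mm to an end stop. No floor of its own: bottles stand on the table. Holds four in single file with 14 mm to spare.
- rack_top (a point): Point on the lane's centre line, halfway along (y -119 mm), 88 mm up, level with the rail tops. Along the inner top edge of each rail runs a metal lip 6 mm wide, from 82 to 88 mm up (48 mm free between), so bottles cannot go in from above, only upright through the mouth.
- rack_wings (a point): Point on the table in front of the mouth, 38 mm out (rack +y), where the two guide wings end. The wings, 60 mm high, flare evenly from 60 mm apart at the mouth to about 95 mm apart here.
- bottle1: Square white paint bottle 1 (all alike), about 0.3 kg; may be absent. Origin at the centre of its underside, z up. Body 56 x 56 mm, flat shoulder 75 mm up; a collar 42 mm across to 82 mm, a neck, then the grey screw cap, 32 mm across, 90 to 118 mm up. May be carried or slid by its cap; any side may face forward. A small dark mark on the collar at its +x.
- cap1 (a joint): Turn of the cap of bottle 1 about the upright axis, rad: 0 = tight at a hard stop, growing counter-clockwise from above as it is unscrewed, to 4.5. It is captive: it turns (friction about 0.04 N m) but never rises or comes off. A dark rib on its top points to the collar's dark mark when tight.
- bottle2: Square white paint bottle 2 (all alike), about 0.3 kg; may be absent. Origin at the centre of its underside, z up. Body 56 x 56 mm, flat shoulder 75 mm up; a collar 42 mm across to 82 mm, a neck, then the grey screw cap, 32 mm across, 90 to 118 mm up. May be carried or slid by its cap; any side may face forward. A small dark mark on the collar at its +x.
- cap2 (a joint): Turn of the cap of bottle 2 about the upright axis, rad: 0 = tight at a hard stop, growing counter-clockwise from above as it is unscrewed, to 4.5. It is captive: it turns (friction about 0.04 N m) but never rises or comes off. A dark rib on its top points to the collar's dark mark when tight.
- bottle3: Square white paint bottle 3 (all alike), about 0.3 kg; may be absent. Origin at the centre of its underside, z up. Body 56 x 56 mm, flat shoulder 75 mm up; a collar 42 mm across to 82 mm, a neck, then the grey screw cap, 32 mm across, 90 to 118 mm up. May be carried or slid by its cap; any side may face forward. A small dark mark on the collar at its +x.
- cap3 (a joint): Turn of the cap of bottle 3 about the upright axis, rad: 0 = tight at a hard stop, growing counter-clockwise from above as it is unscrewed, to 4.5. It is captive: it turns (friction about 0.04 N m) but never rises or comes off. A dark rib on its top points to the collar's dark mark when tight.
- bottle4: Square white paint bottle 4 (all alike), about 0.3 kg; may be absent. Origin at the centre of its underside, z up. Body 56 x 56 mm, flat shoulder 75 mm up; a collar 42 mm across to 82 mm, a neck, then the grey screw cap, 32 mm across, 90 to 118 mm up. May be carried or slid by its cap; any side may face forward. A small dark mark on the collar at its +x.
- cap4 (a joint): Turn of the cap of bottle 4 about the upright axis, rad: 0 = tight at a hard stop, growing counter-clockwise from above as it is unscrewed, to 4.5. It is captive: it turns (friction about 0.04 N m) but never rises or comes off. A dark rib on its top points to the collar's dark mark when tight.
- tape_roll: Roll of masking tape lying flat, 100 mm across, 25 mm high; bystander. Origin at the centre of its underside.
- paint_tin: Round paint tin, 80 mm across, 70 mm high, 0.4 kg; bystander. Origin at the centre of its underside.
- brush: Paint brush lying flat; bystander. Origin near its middle, bristles to +x.
Things that resemble listed ones, but are neither listed nor needed, are in the scene too. Leave any pink or red look-alike of the bottle2 alone.

How it is judged:
At the end, for the whole second after the job is handed in: Every bottle present stands upright (within 0.12 rad) on the table, at rest, wholly between the straight rails (its origin at least 22 mm past the rack's mouth line), and its cap is within 0.15 rad of the tight stop (x of bottle1 in the frame of rack between -0.015 and 0.015 m and y of bottle1 in the frame of rack between -0.23 and -0.022 m and height (world z) of each of bottle1, bottle2, bottle3, bottle4 below 0.012 m and angle between each of bottle1, bottle2, bottle3, bottle4's own z axis and vertical below 0.12 rad and linear speed of each of bottle1, bottle2, bottle3, bottle4 below 0.02 m/s and value of joint each of cap1, cap2, cap3, cap4 below 0.15 rad and x of bottle2 in the frame of rack between -0.015 and 0.015 m and y of bottle2 in the frame of rack between -0.23 and -0.022 m and x of bottle3 in the frame of rack between -0.015 and 0.015 m and y of bottle3 in the frame of rack between -0.23 and -0.022 m and x of bottle4 in the frame of rack between -0.015 and 0.015 m and y of bottle4 in the frame of rack between -0.23 and -0.022 m); the robot touches nothing.
It fails at once if the tape roll is disturbed (moved over 40 mm) (distance of tape_roll from where it was at the start of the episode above 0.04 m).
It fails at once if the paint tin is disturbed (moved over 40 mm) (distance of paint_tin from where it was at the start of the episode above 0.04 m).
It fails at once if the brush is disturbed (moved over 40 mm) (distance of brush from where it was at the start of the episode above 0.04 m).
Of bottle1, bottle2, bottle3, bottle4 only 3 to 4 are there at a start; the rules pass over those that are not, and their reading is None.
At some moment in a run one of bottle1, bottle2, bottle3, bottle4 may be knocked a few centimetres aside while the robot is not near it.
Once in a run the grip may slacken for a moment while it holds something.
It also fails if it takes over 210 s, if anything falls off the work surface, if the arm or the gripper's body presses on something with over 40 N, if the wrist force passes 120 N, or if a joint passes its speed limit or range.

### The arm

A 7-joint arm with a two-finger parallel gripper is mounted at the origin on the work surface. World frame = base frame: x ahead of the robot, y to its left, z up, the work surface at z = 0. Lengths are in m, angles in rad, forces in N, time in s.
With the tool pointing down it reaches from about 0.35 to 0.9 m from the base axis. Payload 8.1 kg.
Tool frame: the origin (TCP) lies on the centre line of the jaws, within the pads' length; the fingertips stand 11 mm ahead of it and the grasp point (between the pads) lies 8 mm behind it (arm.nose_length is the distance from the TCP to the fingertips, in m); z points along the fingers, y is the line along which they close (so a half turn about z gives the same grasp; the last joint's range is limited). The gripper opens to 92 mm and grips with 3 to 60 N. Pads are 19 mm wide; open, the fingers measure 130 mm over their backs; the gripper's body (75 mm by 190 mm) begins 47 mm behind the grasp point.
Start: joints at [1.022, 0.434, 0.025, 1.573, -0.012, 1.134, -0.075], TCP at [0.269, -0.564, 0.211] pointing down, gripper open.
Joint ranges: [-2.62, 2.62], [-0.44, 2.09], [-1.27, 1.32], [0.08, 2.57], [-1.32, 4.46], [0.12, 2], [-2.74, 2.74]. Speed limits (rad/s): [2.22, 2.22, 3.01, 3.01, 3.14, 3.14, 3.14].

### API

Orientations are given as a rotation vector (axis times angle).
In Python, from cell import arm gives the robot as it stands.
- The arm moves only by the tool jog_arm, never from a script. Its argument "moves" is a list of rows, each a list of 4 numbers: the shift along the tool's x, y, z in m, then the turn about the tool's z in rad. In form: [[tx, ty, tz, spin], ...]. A call has 1 to 20 rows; each row is the pose to reach, as a shift and turn from the pose commanded when the call began, along the tool's axes at that moment; what a row does not reach only later rows make up. A row lasts 1/8 s, in which the tool goes at most 62.5 mm and 10.7 degrees, less where a joint would pass 70% of its speed; a pose out of reach is approached as far as the arm can. A call with a gripper value outside its range is refused whole. "hand" is the finger opening in m, from 0 to 0.0918, set as the call begins (left out, the last holds). The fingers move at their own pace and stop on an object; "newtons" is the grip in N (left out, the last holds). Time passes only in rows, so rows that repeat a pose let the fingers close. It gives the time, the measured TCP pose, the force, the opening and the grip force at its end, in the units of the state.
- arm.observe(): the state, without advancing time (a new reading comes with each control period).
- arm.get_image(name): name is "side" or "top" or "wrist"; returns a dict with "color" (420x560x3 uint8, red, green, blue), "z_map" (420x560 float32, m along the optical axis (not along the pixel's ray), 0 where there is no reading), "fx", "fy", "cx", "cy" (pixels), "k1" (the pictures are not rectified: a ray, as slopes to the right and down, at radius r is drawn at 1 + k1 r^2 times it, then the intrinsics apply), "rvec" (rotation vector, rad) and "tvec" (3), from world to camera coordinates, as OpenCV has them. Camera axes: x right, y down, z forward; pixel columns grow to the right and rows downward; lengths in m; the calibration is good to about 2 mm. A picture is of the moment at which its call begins.
- arm.sign_off(): hands the job in; it is judged then, once.
The state is a dict: "clock": time; "joints": joint angles; "dq": joint speeds; "joint_efforts": joint torques, N m; "position": TCP position; "ee_rot": TCP orientation; "force": force on the tool from outside, world axes, zero at the start; "ft_torque": the same for the moment, N m; "width": opening from 0.0 (shut) to 1.0 (fully open); "gripper_force": force on a finger pad.
Only numpy, scipy, OpenCV 4.12 (cv2) and the standard library are available. Lean on these libraries where they do the work, as an engineer would, in place of code of your own. Each camera call takes 0.05 s, during which the arm holds its last target. There are 200 camera calls.

## Working session

There is one attempt and no reset: what is moved stays moved. The work goes in short steps, Python scripts to look and compute and a tool call to move; the robot and the scene stay as the last step left them, time stands still between calls to the robot, and variables do not carry over. Pictures are saved under pics/ and viewed, at most 14 in all, crops included, and the job is handed in when it is done.

Besides the shell and the picture viewer there is one more tool, called after "Call:" as name(argument=value, ...), one argument or row to a line, values as JSON. jog_arm: Moves the arm, as the interface text tells. Its arguments: {"type":"object","properties":{"moves":{"type":"array"},"hand":{"type":"number"},"newtons":{"type":"number"}},"required":["moves"]}

```bash
ls; mkdir -p pics; cat > h.py <<'E'
import numpy as np, cv2
from cell import arm
def grab(n):
    im=arm.get_image(n); return im
def save(im,f): cv2.imwrite('pics/'+f,im['color'][:,:,::-1])
def ext(im):
    R=cv2.Rodrigues(np.array(im['rvec'],float))[0]; return R,np.array(im['tvec'],float).ravel()
def rays(im,uv):
    uv=np.atleast_2d(uv).astype(float)
    d=np.c_[(uv[:,0]-im['cx'])/im['fx'],(uv[:,1]-im['cy'])/im['fy']]
    s=d.copy()
    for _ in range(20): s=d/(1+im['k1']*(s**2).sum(1,keepdims=True))
    return np.c_[s,np.ones(len(s))]
def cloud(im):
    h,w=im['z_map'].shape; v,u=np.mgrid[:h,:w]
    r=rays(im,np.c_[u.ravel(),v.ravel()])*im['z_map'].reshape(-1,1)
    R,t=ext(im); P=(r-t)@R; P[im['z_map'].ravel()==0]=np.nan
    return P.reshape(h,w,3)
def at_z(im,uv,z):
    R,t=ext(im); c=-R.T@t; d=rays(im,uv)@R
    return c+d*((z-c[2])/d[:,2])[:,None]
def proj(im,P):
    R,t=ext(im); p=np.atleast_2d(P)@R.T+t; s=p[:,:2]/p[:,2:]
    s=s*(1+im['k1']*(s**2).sum(1,keepdims=True))
    return s*[im['fx'],im['fy']]+[im['cx'],im['cy']]
E
python3 - <<'E'
from h import *
for n in('top','side'):
    im=grab(n); save(im,n+'0.png'); P=cloud(im); np.savez(n+'0.npz',P=P,**im)
    R,t=ext(im);print(n,-R.T@t,R[2],im['fx'],im['k1'],np.isnan(P[...,2]).mean())
print(arm.observe())
E
```

```text
pics
top [0.33762923 0.05016805 0.97262677] [ 0.20919905  0.02845407 -0.97745901] 397.1221077801482 -0.01514204854690106 0.003958333333333334
side [0.04195085 0.55939237 0.54188638] [ 0.57260132 -0.61434217 -0.5428733 ] 413.4753075735424 -0.08392292710242667 0.004107142857142857
{'clock': 0.1, 'joints': array([ 1.02238982,  0.43510976,  0.024977  ,  1.57400185, -0.01161161,
        1.13400144, -0.07509262]), 'dq': array([-7.33842571e-04, -5.25467731e-05, -3.52435709e-04, -3.09418956e-03,
        9.77387042e-04, -1.42912539e-03, -7.85543074e-04]), 'joint_efforts': array([ 3.15703510e-03, -6.69131112e+01,  9.88048576e-01, -3.15149581e+01,
       -6.05337135e-02,  3.73395940e-02,  3.48392155e-05]), 'position': array([ 0.26923739, -0.563506  ,  0.2105522 ]), 'ee_rot': array([-3.06261463e+00, -6.94089676e-01,  6.52717806e-04]), 'force': array([-0.66443889, -0.25980018,  0.17898728]), 'ft_torque': array([-0.00334389, -0.0157176 , -0.0027364 ]), 'gripper_force': 0.0, 'width': 1.00081801932296}
```

View pics/top0.png

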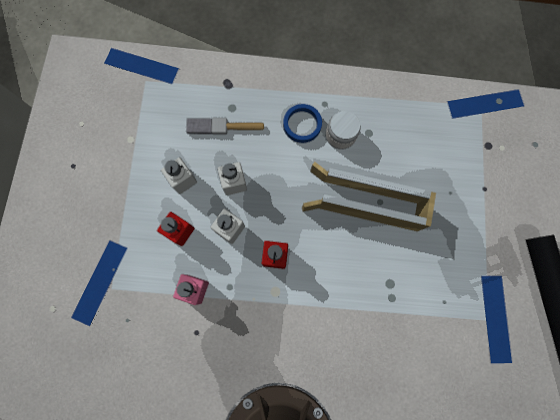

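View pics/side0.png

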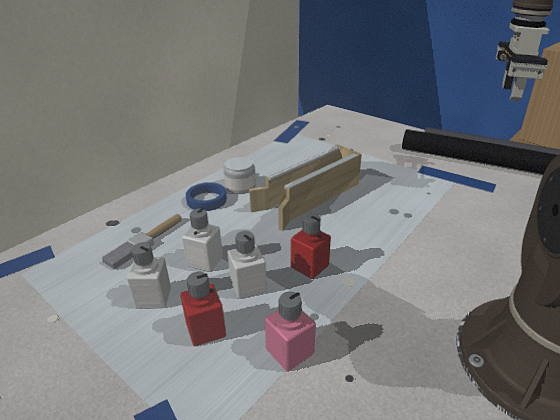

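The top view shows three white bottles with grey caps at about (177,172), (231,175) and (227,224). Look-alikes are red at (176,228) and (275,253), and pink at (190,290). The rack mouth faces left, near (310,186). The white ones fit the description, so I'll confirm them in a crop and measure.

```bash
python3 - <<'E'
from h import *
im=dict(np.load('top0.npz')); si=dict(np.load('side0.npz'))
cv2.imwrite('pics/crop0.png',cv2.resize(im['color'][140:270,140:300,::-1],(800,650))[:600])
P=im['P'];S=si['P']
for name,Q in(('top',P),('side',S)):
  z=Q[...,2]; 
  m=((z>0.104)&(z<0.135)&(Q[...,1]>0.0)).astype(np.uint8)
  n,l,st,c=cv2.connectedComponentsWithStats(m)
  for i in range(1,n):
    if st[i,4]<40: continue
    q=Q[l==i]; (x,y),r=cv2.minEnclosingCircle(q[:,:2].astype(np.float32))
    zt=np.percentile(q[:,2],90); print(name,c[i].round(),st[i,4],'cap',np.round([x,y,r,zt],4), end=' ')
    d=np.hypot(Q[...,0]-x,Q[...,1]-y)
    s=Q[(d<.045)&(z>.066)&(z<.08)]
    if len(s)>20:
      b=cv2.minAreaRect(s[:,:2].astype(np.float32)); print('sh',np.round(b[0],4),np.round(b[1],4),b[2],np.median(s[:,2]).round(4))
# rack: rail tops
  m=((z>0.083)&(z<0.1)&(Q[...,1]<0.02)&(Q[...,1]>-.35)&(Q[...,0]<.6)).astype(np.uint8)
  n,l,st,c=cv2.connectedComponentsWithStats(m)
  for i in range(1,n):
    if st[i,4]<60: continue
    q=Q[l==i]; b=cv2.minAreaRect(q[:,:2].astype(np.float32)); print(name,'rail',c[i].round(),st[i,4],np.round(b[0],4),np.round(b[1],4),b[2],np.median(q[:,2]));print(cv2.boxPoints(b).round(4).tolist())
E
```

```text
top [172. 168.] 176 cap [0.5763 0.3132 0.0166 0.1197] sh [0.5759 0.3127] [0.0567 0.0557] 41.96858215332031 0.0744
top [229. 170.] 170 cap [0.5855 0.1825 0.0163 0.1202] sh [0.5854 0.1824] [0.0555 0.0564] 22.45166778564453 0.0747
top [224. 221.] 179 cap [0.4686 0.1764 0.0166 0.12  ] sh [0.4694 0.1771] [0.0572 0.0561] 62.06289291381836 0.0745
top [168. 224.] 188 cap [0.4477 0.2985 0.017  0.1198] sh [0.4482 0.2983] [0.0559 0.0559] 64.41678619384766 0.0747
top [275. 251.] 172 cap [0.4149 0.0582 0.0164 0.12  ] sh [0.4159 0.0585] [0.056 0.056] 0.4060427248477936 0.0742
top [184. 289.] 203 cap [0.3147 0.2395 0.0167 0.1197] sh [0.3146 0.24  ] [0.0568 0.0559] 79.31330108642578 0.0744
top rail [390. 204.] 1281 [ 0.5702 -0.1635] [0.2517 0.0788] 83.95175170898438 0.08818957620633153
[[0.5177000164985657, -0.28450000286102295], [0.5960999727249146, -0.29280000925064087], [0.6226000189781189, -0.042500000447034836], [0.5442000031471252, -0.03420000150799751]]
side [15. 83.] 246 cap [1.9003 0.0635 0.0634 0.1318] sh [1.8955 0.0636] [0.089  0.0243] 89.65408325195312 0.073
side [198. 215.] 224 cap [0.5
[... 350 characters left out ...]
3124 0.0174 0.1185] sh [0.572  0.3133] [0.0557 0.0551] 42.07363510131836 0.0739
side [197. 282.] 376 cap [0.442  0.2982 0.0173 0.1187] sh [0.4412 0.2982] [0.0568 0.0551] 64.57490539550781 0.0742
side [534. 320.] 1221 cap [0.0314 0.0391 0.056  0.1315] sh [0.0425 0.0532] [0.0181 0.0865] 50.451148986816406 0.0732
side [290. 302.] 444 cap [0.3091 0.2398 0.0171 0.1186] sh [0.3084 0.2401] [0.0559 0.0549] 79.23011016845703 0.0744
side rail [321. 165.] 797 [ 0.5665 -0.163 ] [0.2526 0.0829] 83.4511489868164 0.08822488418459419
[[0.5109000205993652, -0.28380000591278076], [0.5932999849319458, -0.29319998621940613], [0.6220999956130981, -0.04230000078678131], [0.5396999716758728, -0.03280000016093254]]
```

View pics/crop0.png

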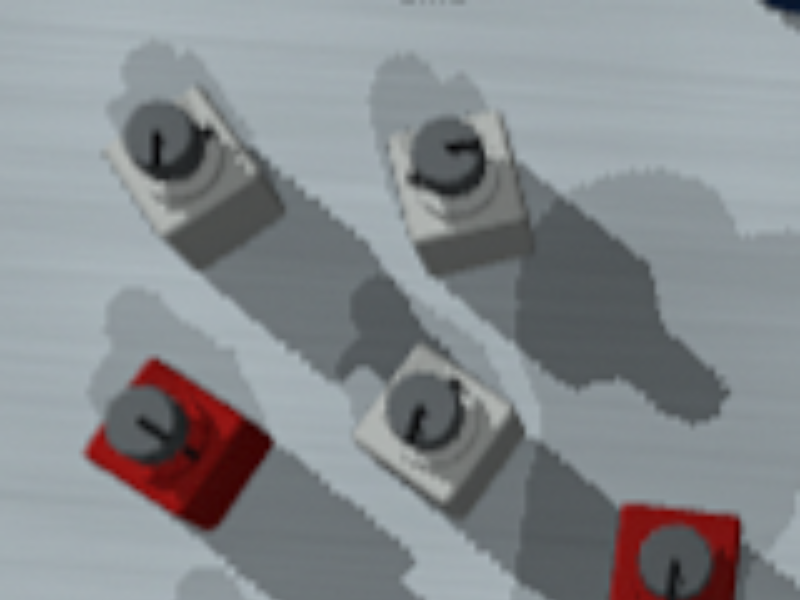

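The crop confirms the three white bottles, each with a grey cap, dark rib and collar mark. There is no fourth white one. I'll move above bottle A, at about (0.583, 0.182).

```bash
cat >> h.py <<'E'
def plan(x,y,z,jaw=None):
    """shift in tool axes + spin to reach world TCP x,y,z with tool-y heading jaw (deg, mod 180)"""
    s=arm.observe(); R=cv2.Rodrigues(s['ee_rot'])[0]
    d=R.T@(np.array([x,y,z])-s['position']); h=np.degrees(np.arctan2(R[1,1],R[0,1]))
    sp=0 if jaw is None else (-(jaw-h)+90)%180-90
    print('shift',d.round(4),'spin',np.radians(sp).round(3),'| pos',s['position'].round(4),'jaw',h.round(1),'j7',s['joints'][6].round(2),'t',s['clock'],'F',s['force'].round(1),'w',s['width'].round(3), 'Tz',s['ft_torque'].round(3))
E
python3 -c "
from h import *
plan(.56,.16,.25,17)"
```

```text
Traceback (most recent call last):
  File "h.py", line 31, in plan
    print('shift',d.round(4),'spin',np.radians(sp).round(3),'| pos',s['position'].round(4),'jaw',h.round(1),'j7',s['joints'][6].round(2),'t',s['clock'],'F',s['force'].round(1),'w',s['width'].round(3), 'Tz',s['ft_torque'].round(3))
                                                                                                                                                                                    ^^^^^^^^^^^^^^^^
AttributeError: 'float' object has no attribute 'round'
```

```bash
sed -i "s/s\['width'\].round(3)/round(s['width'],3)/" h.py
python3 -c "
from h import *
plan(.56,.17,.25,22)"
```

```text
shift [ 0.5786 -0.5365 -0.0388] spin -1.509 | pos [ 0.2692 -0.5635  0.2106] jaw -64.5 j7 -0.08 t 0.1 F [-0.7 -0.3  0.2] w 1.001 Tz [-0.003 -0.016 -0.003]
```

Call:
jog_arm(
  moves=[
    [0.045, -0.042, -0.04, -0.11],
    [0.09, -0.083, -0.04, -0.22],
    [0.135, -0.125, -0.04, -0.34],
    [0.18, -0.167, -0.04, -0.46],
    [0.225, -0.208, -0.04, -0.58],
    [0.27, -0.25, -0.04, -0.7],
    [0.315, -0.292, -0.04, -0.82],
    [0.36, -0.334, -0.04, -0.94],
    [0.405, -0.376, -0.04, -1.06],
    [0.45, -0.417, -0.04, -1.18],
    [0.495, -0.459, -0.04, -1.3],
    [0.54, -0.5, -0.04, -1.41],
    [0.579, -0.537, -0.04, -1.51],
    [0.579, -0.537, -0.04, -1.51],
    [0.579, -0.537, -0.04, -1.51],
    [0.579, -0.537, -0.04, -1.51],
  ],
  hand=0.06,
)

```text
clock: 2.1
position: [0.5604, 0.1684, 0.2511]
ee_rot: [1.758, 2.603, -0.002]
force: [0.9, 0.2, -0.4]
width: 0.65
gripper_force: 0.0
```

```bash
cat > meas.py <<'E'
from h import *
def caps(im,P=None):
    Q=cloud(im) if P is None else P; z=Q[...,2]; C=im['color'].astype(int); out=[]
    m=((z>0.105)&(z<0.13)&(Q[...,0]<.8)&(Q[...,0]>.25)&(abs(Q[...,1])<.5)).astype(np.uint8)
    n,l,st,c=cv2.connectedComponentsWithStats(m)
    for i in range(1,n):
        if st[i,4]<60: continue
        q=Q[l==i]; (x,y),r=cv2.minEnclosingCircle(q[:,:2].astype(np.float32))
        s=(np.hypot(Q[...,0]-x,Q[...,1]-y)<.045)&(z>.068)&(z<.08)
        if s.sum()<20: print('cap only',np.round([x,y,r],4)); continue
        b=cv2.minAreaRect(Q[s][:,:2].astype(np.float32))
        print('cap',c[i].round(),np.round([x,y,r,np.percentile(q[:,2],90)],4),'body',np.round(b[0],4),np.round(b[1],4),'yaw%.1f'%b[2],'rgb',np.median(C[s],0))
def rails(im):
    Q=cloud(im); z=Q[...,2]
    m=(z>.08)&(z<.096)&(Q[...,1]<-.03)&(Q[...,1]>-.35)&(Q[...,0]<.66)&(Q[...,0]>.48)
    u=np.array([.109,.994]); n=np.array([.994,-.109]); q=Q[m][:,:2]; a=q@n; s=q@u
    mid=(np.percentile(a,1)+np.percentile(a,99))/2
    for sg in(-1,1):
        k=(np.sign(a-mid)==sg)&(abs(a-mid)>.025); 
        bins=np.arange(s[k].min()+.005,s[k].max()-.02,.01); 
        for f,nm in((np.min,'lo'),(np.max,'hi')):
            e=np.array([(b+.005,f(a[k&(s>=b)&(s<b+.01)])) for b in bins if (k&(s>=b)&(s<b+.01)).sum()>5])
            p=np.polyfit(e[:,0],e[:,1],1); print('rail',sg,nm,'slope',p[0].round(4),'n at s=-.02,-.12,-.2',np.polyval(p,[-.02,-.12,-.2]).round(4),'s',s[k].min().round(4),s[k].max().round(4))
E
python3 - <<'E'
from meas import *
im=grab('wrist'); save(im,'w1.png'); caps(im)
R,t=ext(im);print(-R.T@t,R[2]); 
try: rails(im)
except Exception as e: print(e)
t0=dict(np.load('top0.npz'));s0=dict(np.load('side0.npz'))
rails(t0);rails(s0)
plan(.583,.182,.25,22)
E
```

```text
cap [48. 21.] [0.3125 0.2395 0.0173 0.1198] body [0.3128 0.2393] [0.0568 0.0565] yaw79.4 rgb [143.  82. 101.]
cap [210.  14.] [0.4454 0.2982 0.017  0.1199] body [0.4459 0.2981] [0.0566 0.0552] yaw64.4 rgb [118.  33.  32.]
cap [353.  53.] [0.5752 0.3131 0.017  0.1198] body [0.5752 0.3128] [0.0565 0.0565] yaw42.3 rgb [143. 145. 142.]
cap [187. 151.] [0.4666 0.176  0.0169 0.1198] body [0.4665 0.1768] [0.0562 0.0557] yaw62.4 rgb [143. 145. 141.]
cap [304. 190.] [0.5838 0.1833 0.0168 0.1196] body [0.584  0.1832] [0.0558 0.0567] yaw21.4 rgb [142. 144. 140.]
cap [104. 235.] [0.4134 0.0604 0.0167 0.1199] body [0.4133 0.0664] [0.0414 0.0564] yaw89.9 rgb [120.  31.  30.]
[0.53439684 0.23380168 0.42502855] [ 0.09712943 -0.24241685 -0.96529785]
index -1 is out of bounds for axis 0 with size 0
rail -1 lo slope 0.0063 n at s=-.02,-.12,-.2 [0.547  0.5464 0.5459] s -0.2254 0.0255
rail -1 hi slope 0.0006 n at s=-.02,-.12,-.2 [0.5601 0.56   0.56  ] s -0.2254 0.0255
rail 1 lo slope 0.0024 n at s=-.02,-.12,-.2 [0.611  0.6108 0.6106] s -0.2261 0.0249
rail 1 hi slope 0.0063 n at s=-.02,-.12,-.2 [0.6252 0.6246 0.6241] s -0.2261 0.0249
rail -1 lo slope 0.0097 n at s=-.02,-.12,-.2 [0.5411 0.5401 0.5394] s -0.2272 0.0262
rail -1 hi slope 0.003 n at s=-.02,-.12,-.2 [0.5551 0.5548 0.5546] s -0.2272 0.0262
rail 1 lo slope 0.0012 n at s=-.02,-.12,-.2 [0.6063 0.6062 0.6061] s -0.2257 0.0246
rail 1 hi slope 0.0079 n at s=-.02,-.12,-.2 [0.6226 0.6219 0.6212] s -0.2257 0.0246
shift [0.0041 0.026  0.0012] spin -0.001 | pos [0.5604 0.1685 0.2512] jaw 21.9 j7 -0.23 t 2.15 F [ 0.2  0.6 -0.3] w 0.655 Tz [ 0.007 -0.136  0.054]
```

View pics/w1.png

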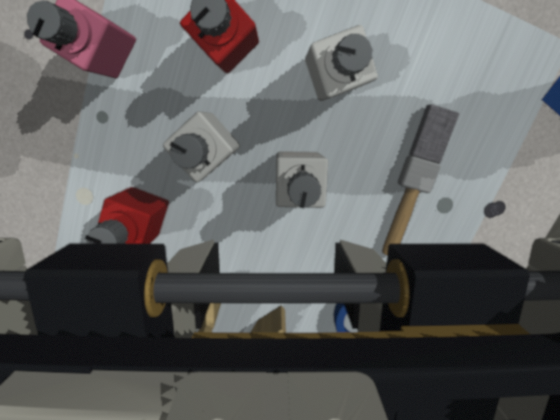

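The wrist view shows bottle A at (304,190), directly under the tool, with C at (353,53) and B at (187,151). It agrees with the other cameras to a few mm. Now to grasp A.

Call:
jog_arm(
  moves=[
    [0.003, 0.013, 0.03, 0],
    [0.005, 0.026, 0.06, 0],
    [0.005, 0.0265, 0.09, 0],
    [0.005, 0.0265, 0.12, 0],
    [0.005, 0.0265, 0.148, 0],
    [0.005, 0.0265, 0.148, 0],
    [0.005, 0.0265, 0.148, 0],
  ],
)

```text
clock: 3.02
position: [0.5837, 0.1845, 0.1045]
ee_rot: [1.756, 2.604, 0.002]
force: [0.1, -0.0, -0.7]
width: 0.652
gripper_force: 0.0
```

Call:
jog_arm(
  moves=[
    [0, 0, 0, 0],
    [0, 0, 0, 0],
    [0, 0, 0, 0],
    [0, 0, 0, 0],
  ],
  hand=0.02,
  newtons=30,
)

```text
clock: 3.52
position: [0.5831, 0.1848, 0.1034]
ee_rot: [1.755, 2.605, 0.0]
force: [0.3, 0.5, -0.7]
width: 0.27
gripper_force: 0.0
```

```bash
python3 -c "
from h import *
plan(.594,.05,.108,-6.4)"
```

```text
shift [-0.129  -0.0406 -0.0046] spin 0.497 | pos [0.5831 0.1848 0.1034] jaw 22.1 j7 -0.33 t 3.525 F [ 0.3  0.5 -0.7] w 0.27 Tz [-0.05  -0.123 -0.014]
```

The jaws closed to 25 mm, less than the 32 mm cap, so I'll look.

```bash
python3 - <<'E'
from meas import *
im=grab('side'); save(im,'s1.png'); caps(im); print(arm.observe()['width'])
im=grab('wrist'); caps(im);save(im,'w2.png')
im=grab('top');caps(im)
cv2.imwrite('pics/s1c.png',np.hstack([cv2.imread('pics/s1.png')[120:400,80:380],cv2.imread('pics/w2.png')[0:280,100:500]]))
E
```

```text
cap [196. 215.] [0.5786 0.1913 0.0239 0.127 ] body [0.5798 0.1822] [0.0565 0.0563] yaw20.7 rgb [157. 159. 156.]
cap [311. 220.] [0.4102 0.0598 0.0168 0.1192] body [0.4096 0.0599] [0.058  0.0549] yaw2.0 rgb [133.  50.  49.]
cap [244. 239.] [0.4628 0.1772 0.0167 0.1189] body [0.4625 0.1772] [0.0561 0.0558] yaw61.5 rgb [161. 163. 161.]
cap [141. 250.] [0.5719 0.313  0.017  0.1186] body [0.5712 0.3136] [0.056 0.055] yaw43.7 rgb [148. 149. 148.]
cap [197. 281.] [0.4416 0.2978 0.017  0.1185] body [0.4416 0.2982] [0.0566 0.0568] yaw64.2 rgb [135.  57.  57.]
cap [290. 302.] [0.3084 0.2402 0.017  0.1188] body [0.3091 0.2402] [0.0563 0.0566] yaw79.2 rgb [164. 104. 123.]
0.24080195979361224
cap [365.  20.] [0.5758 0.3125 0.0166 0.1194] body [0.5762 0.312 ] [0.0555 0.0539] yaw42.4 rgb [126. 128. 125.]
cap [ 64. 189.] [0.4667 0.1769 0.017  0.1196] body [0.4668 0.177 ] [0.0562 0.0559] yaw62.4 rgb [154. 156. 152.]
cap [276. 250.] [0.5791 0.1956 0.0223 0.1242] body [0.5799 0.1928] [0.0562 0.0355] yaw21.6 rgb [156. 158. 154.]
cap [171. 167.] [0.5757 0.3127 0.0167 0.1201] body [0.5762 0.3131] [0.0567 0.0559] yaw42.0 rgb [206.  213.5 210. ]
cap [224. 221.] [0.4687 0.1764 0.0166 0.1202] body [0.4683 0.1769] [0.0563 0.0548] yaw60.9 rgb [197. 202. 199.]
cap [168. 224.] [0.4482 0.2988 0.017  0.1204] body [0.448  0.2981] [0.0561 0.0562] yaw65.4 rgb [183.  32.  30.]
cap [184. 289.] [0.3144 0.2401 0.0167 0.1198] body [0.3146 0.24  ] [0.0568 0.0559] yaw79.5 rgb [217.5 126.5 160. ]
```

View pics/s1c.png

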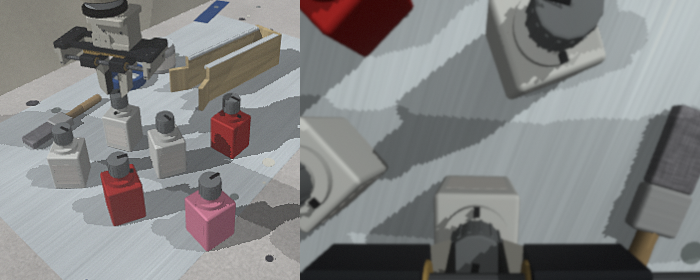

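```bash
python3 - <<'E'
from meas import *
im=grab('side'); Q=cloud(im); print(arm.observe()['width'],arm.observe()['position'])
cv2.imwrite('pics/s2c.png',cv2.resize(im['color'][160:270,150:270,::-1],(640,587),interpolation=cv2.INTER_CUBIC))
for v in range(190,232,3): print(v,[tuple((Q[v,u]*1000).round().astype(int)) for u in range(178,222,8)])
E
```

```text
0.21790805426434745 [0.58302069 0.18482656 0.10315441]
190 [(np.int64(602), np.int64(203), np.int64(168)), (np.int64(590), np.int64(194), np.int64(169)), (np.int64(546), np.int64(208), np.int64(191)), (np.int64(530), np.int64(202), np.int64(195)), (np.int64(557), np.int64(165), np.int64(168)), (np.int64(508), np.int64(187), np.int64(196))]
193 [(np.int64(602), np.int64(204), np.int64(162)), (np.int64(587), np.int64(197), np.int64(164)), (np.int64(793), np.int64(36), np.int64(11)), (np.int64(554), np.int64(186), np.int64(172)), (np.int64(558), np.int64(166), np.int64(161)), (np.int64(756), np.int64(-11), np.int64(4))]
196 [(np.int64(827), np.int64(63), np.int64(2)), (np.int64(589), np.int64(197), np.int64(157)), (np.int64(791), np.int64(39), np.int64(5)), (np.int64(555), np.int64(186), np.int64(166)), (np.int64(558), np.int64(166), np.int64(155)), (np.int64(719), np.int64(20), np.int64(24))]
199 [(np.int64(816), np.int64(71), np.int64(1)), (np.int64(588), np.int64(198), np.int64(152)), (np.int64(749), np.int64(69), np.int64(26)), (np.int64(557), np.int64(186), np.int64(159)), (np.int6
[... 2283 characters left out ...]
int64(673), np.int64(88), np.int64(1)), (np.int64(659), np.int64(76), np.int64(1))]
226 [(np.int64(722), np.int64(143), np.int64(0)), (np.int64(709), np.int64(130), np.int64(-1)), (np.int64(577), np.int64(197), np.int64(97)), (np.int64(566), np.int64(187), np.int64(97)), (np.int64(572), np.int64(165), np.int64(81)), (np.int64(651), np.int64(83), np.int64(1))]
229 [(np.int64(711), np.int64(150), np.int64(1)), (np.int64(699), np.int64(138), np.int64(0)), (np.int64(585), np.int64(193), np.int64(84)), (np.int64(571), np.int64(185), np.int64(86)), (np.int64(564), np.int64(171), np.int64(81)), (np.int64(563), np.int64(153), np.int64(72))]<stdin>:4: RuntimeWarning: invalid value encountered in cast
```

View pics/s2c.png

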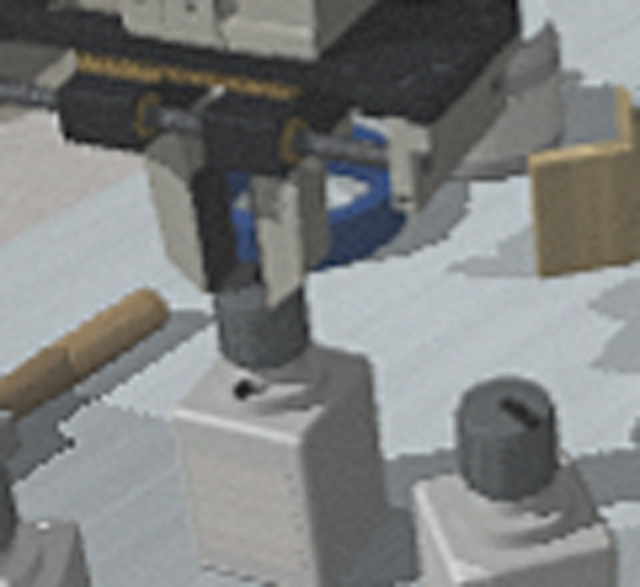

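```bash
python3 - <<'E'
from h import *
print(arm.nose_length,arm.observe()['position'],arm.observe()['force'])
im=grab('wrist');R,t=ext(im);print(-R.T@t)
im=grab('side'); Q=cloud(im)
s=arm.observe()['position']
m=(np.hypot(Q[...,0]-s[0],Q[...,1]-s[1])<.06)&(Q[...,2]>.1)
q=Q[m]; c=im['color'][m]
b=(c.max(1).astype(int)-c.min(1)<12)
h=np.histogram(q[:,2],np.arange(.1,.2,.005)); print(h[0])
# light finger pixels lowest
L=q[(c.mean(1)>110)]; i=L[:,2].argsort()[:12]; print((L[i]*1000).round())
E
```

```text
0.011 [0.58302069 0.18482656 0.10315441] [ 0.12884691 -0.0248652  -0.25865769]
[0.55691499 0.24990288 0.27717282]
[ 36  37  42  88  26  39  52  61  64  68  62  66  67  60  37  17  22  44
 118]
[[590. 195. 108.]
 [582. 197. 117.]
 [567. 188. 119.]
 [567. 176. 119.]
 [588. 199. 120.]
 [566. 188. 121.]
 [562. 189. 121.]
 [589. 200. 122.]
 [564. 188. 123.]
 [592. 200. 123.]
 [596. 199. 123.]
 [561. 187. 123.]]
```

```bash
python3 - <<'E'
from h import *
d=np.load('side0.npz');Q=d['P']; s=[.2692,-.5635]
m=(np.hypot(Q[...,0]-s[0],Q[...,1]-s[1])<.09)&(Q[...,2]>.1)&(Q[...,2]<.3)
q=Q[m];i=q[:,2].argsort()[:10];print((q[i]*1000).round(), np.histogram(q[:,2],np.arange(.16,.3,.01)))
s=arm.observe();print(s['joints'],s['force'],s['joint_efforts'].round(2))
E
```

```text
[[ 283. -608.  225.]
 [ 278. -611.  225.]
 [ 297. -604.  226.]
 [ 284. -604.  226.]
 [ 280. -606.  226.]
 [ 294. -604.  226.]
 [ 241. -524.  226.]
 [ 239. -523.  227.]
 [ 288. -606.  227.]
 [ 291. -601.  227.]] (array([ 0,  0,  0,  0,  0,  0, 27, 75, 84, 88, 60, 55, 34]), array([0.16, 0.17, 0.18, 0.19, 0.2 , 0.21, 0.22, 0.23, 0.24, 0.25, 0.26,
       0.27, 0.28, 0.29]))
[-0.01772851  0.58551741 -0.55925097  1.69479814  0.36423719  0.96694726
 -0.32680687] [ 0.03208779 -0.23636207  0.18912651] [-0.000e+00 -6.902e+01 -9.430e+00 -2.672e+01 -6.000e-02  1.000e-02
  0.000e+00]
```

The side cloud puts the fingertips about 26 mm above where the pose reading implies, both here and at the start pose. The jaws therefore closed above the cap. I'll work with tips = reading + 15 mm: open, go 26 mm lower and grip again.

Call:
jog_arm(
  moves=[
    [0, 0, 0, 0],
    [0, 0, 0, 0],
    [0, 0, 0, 0],
    [0, 0, 0, 0],
    [-0.001, 0, 0, 0],
    [-0.001, 0, 0.013, 0],
    [-0.001, 0, 0.026, 0],
    [-0.001, 0, 0.026, 0],
  ],
  hand=0.056,
)

```text
clock: 4.82
position: [0.5823, 0.1833, 0.0754]
ee_rot: [-1.754, -2.604, 0.004]
force: [-0.4, 0.1, -0.1]
width: 0.608
gripper_force: 0.0
```

Call:
jog_arm(
  moves=[
    [0, 0, 0, 0],
    [0, 0, 0, 0],
    [0, 0, 0, 0],
    [0, 0, 0, 0],
    [0, 0, 0, 0],
  ],
  hand=0.015,
  newtons=30,
)

```text
clock: 5.45
position: [0.5835, 0.1839, 0.0775]
ee_rot: [1.755, 2.605, 0.0]
force: [-0.3, 0.3, 2.8]
width: 0.343
gripper_force: 30.0
```

```bash
python3 -c "
from h import *
plan(.594,.05,.082,-6.4)"
```

```text
shift [-0.128  -0.0405 -0.0045] spin 0.497 | pos [0.5835 0.1839 0.0775] jaw 22.1 j7 -0.34 t 5.45 F [-0.3  0.3  2.8] w 0.343 Tz [-0.105  0.16  -0.06 ]
```

Call:
jog_arm(
  moves=[
    [0, 0, -0.006, 0],
    [0, 0, -0.006, 0],
    [-0.025, -0.008, -0.006, 0.1],
    [-0.05, -0.016, -0.006, 0.2],
    [-0.075, -0.024, -0.006, 0.3],
    [-0.1, -0.032, -0.006, 0.4],
    [-0.128, -0.041, -0.006, 0.5],
    [-0.128, -0.041, -0.006, 0.5],
    [-0.128, -0.041, -0.006, 0.5],
    [-0.128, -0.041, -0.006, 0.5],
  ],
)

```text
clock: 6.7
position: [0.5934, 0.0508, 0.0832]
ee_rot: [-2.344, -2.091, -0.001]
force: [0.1, -0.5, -3.6]
width: 0.347
gripper_force: 30.0
```

```bash
python3 - <<'E'
from meas import *
for n in('top','side','wrist'):
    im=grab(n); print(n); caps(im)
    Q=cloud(im); m=(abs(Q[...,2]-.0775)<.0075)&(abs(Q[...,0]-.592)<.045)&(abs(Q[...,1]-.05)<.05)
    if m.sum()>30: print('carried',m.sum(),cv2.minAreaRect(Q[m][:,:2].astype(np.float32)),np.median(Q[m][:,2]))
    if n=='wrist':
        save(im,'w3.png')
        try: rails(im)
        except Exception as e: print(e)
plan(.594,.05,.0785,-6.4)
E
```

```text
top
cap [171. 168.] [0.5752 0.3127 0.0167 0.12  ] body [0.5754 0.3124] [0.0566 0.0559] yaw41.4 rgb [189. 196. 194.]
cap [224. 221.] [0.4687 0.1764 0.0165 0.12  ] body [0.4692 0.1769] [0.0566 0.056 ] yaw62.1 rgb [187. 192. 190.]
cap [168. 224.] [0.4482 0.2985 0.0168 0.1197] body [0.4482 0.2982] [0.0561 0.0559] yaw64.5 rgb [169.  28.  27.]
cap [275. 252.] [0.4151 0.0583 0.0165 0.1197] body [0.4159 0.0585] [0.0562 0.0559] yaw0.2 rgb [175.  30.  28.]
cap [184. 289.] [0.3145 0.2398 0.0167 0.1199] body [0.3147 0.24  ] [0.0563 0.0558] yaw79.8 rgb [203. 118. 149.]
side
cap [243. 185.] [0.5913 0.0515 0.0347 0.1268] body [0.5906 0.0503] [0.0565 0.0591] yaw82.8 rgb [144.  145.5 144.5]
cap [311. 220.] [0.41   0.0592 0.0172 0.119 ] body [0.4089 0.0592] [0.0563 0.0562] yaw89.0 rgb [129.  49.  48.]
cap [244. 239.] [0.4632 0.177  0.0166 0.119 ] body [0.4635 0.1769] [0.0563 0.0565] yaw61.0 rgb [159. 161. 159.]
cap [141. 251.] [0.5715 0.3132 0.0167 0.1184] body [0.5716 0.3132] [0.0559 0.0563] yaw42.6 rgb [145. 146. 144.]
cap [198. 281.] [0.4416 0.2979 0.0169 0.1188] body [0.4418 0.2983] [0.0576 0.0563
[... 155 characters left out ...]
((0.5903427600860596, 0.0497608482837677), (0.056451860815286636, 0.05831504613161087), 81.37611389160156) 0.07966968633464391
wrist
cap [276. 257.] [0.5949 0.0617 0.0299 0.1251] body [0.5952 0.0656] [0.0257 0.0565] yaw84.0 rgb [132. 134. 131.]
cap [276. 309.] [0.5923 0.0396 0.0114 0.1266] body [0.5952 0.0656] [0.0257 0.0565] yaw84.0 rgb [133.  135.  131.5]
carried 2885 ((0.5952222943305969, 0.06546519696712494), (0.025631260126829147, 0.056429170072078705), 83.7660140991211) 0.08073084884652003
index -1 is out of bounds for axis 0 with size 0
shift [-0.0005  0.0006  0.0047] spin -0.002 | pos [0.5935 0.0505 0.0832] jaw -6.5 j7 -0.54 t 6.85 F [ 0.4 -0.8 -4.5] w 0.342 Tz [-0.007 -0.051  0.025]
```

View pics/w3.png

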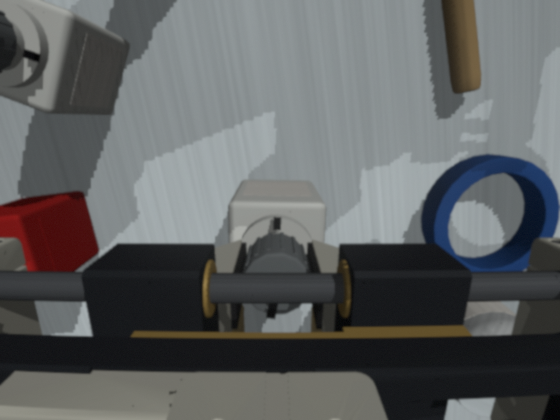

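Bottle A is held upright at about (278,215) in the wrist view, aligned with the lane (yaw about 84°). The wrist frame matches the robot frame. Next I'll carry it 1 mm above the table into the mouth.

```bash
cat >> h.py <<'E'
def lane(y,z,jaw=-6.5,dx=0): plan(.5835+y*.1133+dx*.9936,-.0399+y*.9936-dx*.1133,z,jaw)
E
python3 -c "
from h import *
lane(.09,.0785);lane(-.04,.0785);lane(-.2,.0785)"
```

```text
shift [-0.001   0.0003  0.0047] spin -0.0 | pos [0.5935 0.0505 0.0832] jaw -6.5 j7 -0.54 t 6.85 F [ 0.4 -0.8 -4.5] w 0.342 Tz [-0.007 -0.051  0.025]
shift [-0.131   0.0004  0.0047] spin -0.0 | pos [0.5935 0.0505 0.0832] jaw -6.5 j7 -0.54 t 6.85 F [ 0.4 -0.8 -4.5] w 0.342 Tz [-0.007 -0.051  0.025]
shift [-0.291   0.0005  0.0046] spin -0.0 | pos [0.5935 0.0505 0.0832] jaw -6.5 j7 -0.54 t 6.85 F [ 0.4 -0.8 -4.5] w 0.342 Tz [-0.007 -0.051  0.025]
```

Call:
jog_arm(
  moves=[
    [-0.01, 0.0005, 0.0045, 0],
    [-0.03, 0.0005, 0.0045, 0],
    [-0.05, 0.0005, 0.0045, 0],
    [-0.07, 0.0005, 0.0045, 0],
    [-0.085, 0.0005, 0.0045, 0],
    [-0.1, 0.0005, 0.0045, 0],
    [-0.115, 0.0005, 0.0045, 0],
    [-0.131, 0.0005, 0.0045, 0],
    [-0.131, 0.0005, 0.0045, 0],
  ],
)

```text
clock: 7.98
position: [0.5787, -0.0824, 0.0786]
ee_rot: [2.348, 2.087, -0.001]
force: [0.1, 0.1, -3.5]
width: 0.345
gripper_force: 30.0
```

```bash
python3 -c "
from meas import *
lane(-.2,.0785)
im=grab('side');Q=cloud(im)
cv2.imwrite('pics/s3.png',cv2.resize(im['color'][80:260,180:400,::-1],(733,600)))"
```

```text
shift [-0.1573  0.0006  0.0002] spin -0.004 | pos [ 0.5787 -0.0824  0.0786] jaw -6.7 j7 -0.32 t 7.975 F [ 0.1  0.1 -3.5] w 0.345 Tz [-0.062 -0.089 -0.036]
```

View pics/s3.png

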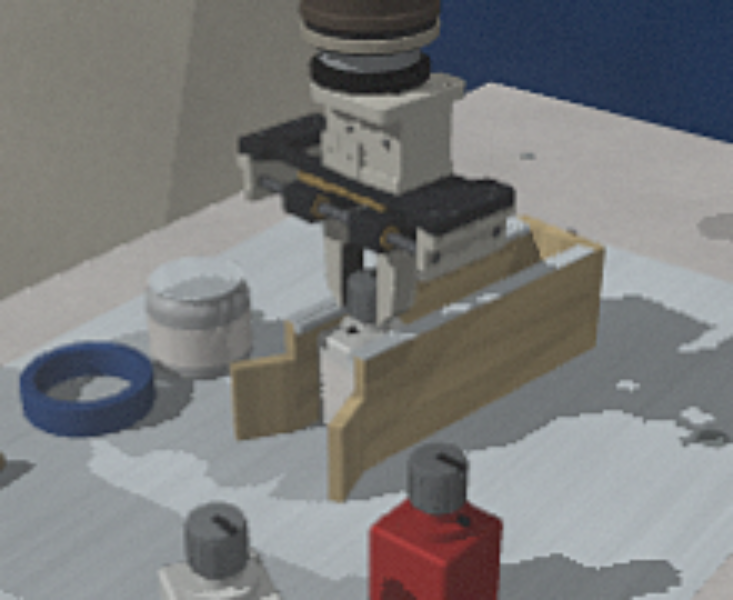

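The bottle entered the mouth cleanly, with no side force. On to the deep end.

Call:
jog_arm(
  moves=[
    [-0.02, 0.0003, 0, 0],
    [-0.04, 0.0003, 0, 0],
    [-0.06, 0.0004, 0, 0],
    [-0.08, 0.0005, 0, 0],
    [-0.1, 0.0005, 0, 0],
    [-0.12, 0.0006, 0, 0],
    [-0.14, 0.0006, 0, 0],
    [-0.155, 0.0006, 0, 0],
    [-0.155, 0.0006, 0.0015, 0],
    [-0.155, 0.0006, 0.0015, 0],
  ],
)

```text
clock: 9.28
position: [0.5619, -0.2352, 0.078]
ee_rot: [2.345, 2.089, -0.001]
force: [-3.1, -3.2, 4.8]
width: 0.341
gripper_force: 30.0
```

```bash
python3 -c "
from meas import *
lane(-.2,.0775)"
```

```text
shift [-0.0035 -0.0006  0.0005] spin -0.002 | pos [ 0.5619 -0.2352  0.078 ] jaw -6.6 j7 -0.06 t 9.275 F [-3.1 -3.2  4.8] w 0.341 Tz [-1.084  0.701 -0.051]
```

Call:
jog_arm(
  moves=[
    [0, 0, 0, 0.17],
    [0, 0, 0, 0.34],
    [0, 0, 0, 0.51],
    [0, 0, 0, 0.68],
    [0, 0, 0, 0.85],
    [0, 0, 0, 1.02],
    [0, 0, 0, 1.19],
    [0, 0, 0, 1.36],
    [0, 0, 0, 1.53],
    [0, 0, 0, 1.7],
    [0, 0, 0, 1.87],
    [0, 0, 0, 2.04],
    [0, 0, 0, 2.21],
    [0, 0, 0, 2.38],
    [0, 0, 0, 2.5],
    [0, 0, 0, 2.5],
  ],
  newtons=20,
)

```text
clock: 11.28
position: [0.5624, -0.2335, 0.0774]
ee_rot: [-2.724, 1.564, -0.001]
force: [-0.5, -0.7, 0.6]
width: 0.346
gripper_force: 20.0
```

```bash
python3 -c "
from meas import *
lane(-.2,.0775)
print(arm.observe()['joints'].round(2))"
```

```text
shift [ 0.0037  0.0039 -0.0001] spin 0.642 | pos [ 0.5624 -0.2335  0.0774] jaw -149.7 j7 -2.14 t 11.275 F [-0.5 -0.7  0.6] w 0.346 Tz [-0.191  0.126 -0.077]
[ 0.13  0.55  0.25  1.78 -0.18  0.84 -2.14]
```

Call:
jog_arm(
  moves=[
    [0, 0, 0, 0],
    [0, 0, 0, 0],
    [0, 0, 0, -0.18],
    [0, 0, 0, -0.36],
    [0, 0, 0, -0.54],
    [0, 0, 0, -0.72],
    [0, 0, 0, -0.9],
    [0, 0, 0, -1.08],
    [0, 0, 0, -1.26],
    [0, 0, 0, -1.44],
    [0, 0, 0, -1.62],
    [0, 0, 0, -1.8],
    [0, 0, 0, -1.98],
    [0, 0, 0, -2.16],
    [0, 0, 0, -2.34],
    [0, 0, 0, -2.52],
    [0, 0, 0, -2.7],
    [0, 0, 0, -2.7],
  ],
  hand=0.046,
)

```text
clock: 13.52
position: [0.5617, -0.2345, 0.0772]
ee_rot: [-2.126, -2.313, -0.001]
force: [0.1, -1.0, -0.2]
width: 0.503
gripper_force: 0.0
```

Call:
jog_arm(
  moves=[
    [0, 0, 0, 0],
    [0, 0, 0, 0],
    [0, 0, 0, 0],
    [0, 0, 0, 0.17],
    [0, 0, 0, 0.34],
    [0, 0, 0, 0.51],
    [0, 0, 0, 0.68],
    [0, 0, 0, 0.85],
    [0, 0, 0, 1.02],
    [0, 0, 0, 1.19],
    [0, 0, 0, 1.36],
    [0, 0, 0, 1.53],
    [0, 0, 0, 1.7],
    [0, 0, 0, 1.87],
    [0, 0, 0, 2.04],
    [0, 0, 0, 2.21],
    [0, 0, 0, 2.38],
    [0, 0, 0, 2.38],
  ],
  hand=0.015,
  newtons=20,
)

```text
clock: 15.78
position: [0.562, -0.2329, 0.0771]
ee_rot: [-2.938, 1.11, 0.001]
force: [-0.1, 2.3, 0.7]
width: 0.343
gripper_force: 20.0
```

```bash
python3 -c "
from meas import *
lane(-.2,.0775)"
```

```text
shift [ 0.0029  0.005  -0.0004] spin 0.962 | pos [ 0.562  -0.2329  0.0771] jaw -131.4 j7 -1.88 t 15.775 F [-0.1  2.3  0.7] w 0.343 Tz [ 0.777  0.043 -0.028]
```

Call:
jog_arm(
  moves=[
    [0, 0, 0, 0.15],
    [0, 0, 0, 0.3],
    [0, 0, 0, 0.4],
  ],
)

```text
clock: 16.15
position: [0.5623, -0.2344, 0.0774]
ee_rot: [-2.659, 1.673, -0.001]
force: [1.3, 0.8, -0.4]
width: 0.346
gripper_force: 20.0
```

```bash
python3 -c "
from meas import *
lane(-.2,.0775)"
```

```text
shift [ 0.0032  0.0031 -0.0001] spin 0.561 | pos [ 0.5623 -0.2344  0.0774] jaw -154.4 j7 -2.21 t 16.15 F [ 1.3  0.8 -0.4] w 0.346 Tz [ 0.464 -0.108  0.454]
```

Call:
jog_arm(
  moves=[
    [0, 0, 0, 0],
    [0, 0, 0, 0],
    [0, 0, 0, 0],
    [0, 0, -0.03, 0],
    [0, 0, -0.06, 0],
    [0, 0, -0.1, 0],
    [0, 0, -0.1, 0],
  ],
  hand=0.046,
)

```text
clock: 17.02
position: [0.5635, -0.2356, 0.1805]
ee_rot: [-2.658, 1.673, -0.009]
force: [-0.5, 0.2, -0.6]
width: 0.503
gripper_force: 0.0
```

```bash
python3 -c "
from meas import *
im=grab('wrist');caps(im)
cv2.imwrite('pics/w4.png',im['color'][:,:,::-1])
plan(.4667,.177,.18,0)"
```

```text
cap [277. 219.] [ 0.5616 -0.2322  0.0168  0.1196] body [ 0.5602 -0.2321] [0.0587 0.0494] yaw83.3 rgb [114. 116. 113.]
shift [-0.4128 -0.0918 -0.002 ] spin 0.447 | pos [ 0.5625 -0.2349  0.1786] jaw -154.4 j7 -2.25 t 17.075 F [-0.   0.7 -1.1] w 0.501 Tz [ 0.163 -0.024  0.004]
```

View pics/w4.png

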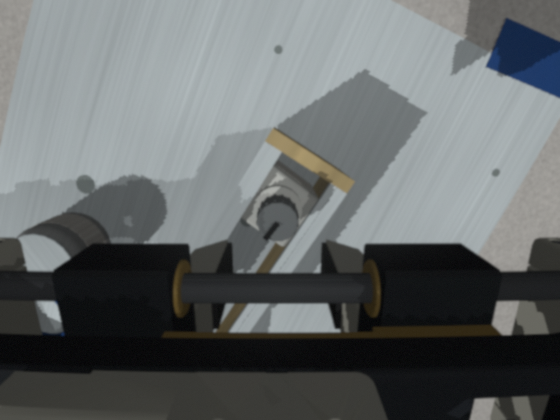

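Torque rose to 0.45 N m, so the hard stop was reached. The wrist view shows the bottle standing by the end stop, cap at (277,219). Next is bottle B at (0.467, 0.177).

Call:
jog_arm(
  moves=[
    [-0.03, -0.006, 0, -0.18],
    [-0.06, -0.013, 0, -0.36],
    [-0.1, -0.022, 0, -0.54],
    [-0.14, -0.031, 0, -0.72],
    [-0.18, -0.04, 0, -0.9],
    [-0.22, -0.049, 0, -1.08],
    [-0.26, -0.058, 0, -1.26],
    [-0.3, -0.067, 0, -1.44],
    [-0.34, -0.076, 0, -1.62],
    [-0.37, -0.082, 0, -1.8],
    [-0.4, -0.089, 0, -1.98],
    [-0.413, -0.092, 0, -2.15],
    [-0.413, -0.092, 0, -2.21],
    [-0.413, -0.092, 0, -2.21],
    [-0.413, -0.092, 0, -2.21],
  ],
  hand=0.06,
)

```text
clock: 18.95
position: [0.4661, 0.1774, 0.1766]
ee_rot: [-2.691, -1.621, 0.002]
force: [-0.2, -0.6, -0.4]
width: 0.652
gripper_force: 0.0
```

```bash
python3 -c "
from meas import *
im=grab('wrist');caps(im);save(im,'w5.png')
plan(.4667,.177,.078,-27.6)"
```

```text
cap [168.  81.] [0.4454 0.2979 0.0169 0.1198] body [0.4455 0.2981] [0.0562 0.0563] yaw63.7 rgb [113.  33.  32.]
cap [277. 217.] [0.4666 0.1766 0.0168 0.1195] body [0.4669 0.1773] [0.0549 0.0562] yaw62.3 rgb [142. 144. 141.]
cap [ 66. 232.] [0.3126 0.2398 0.0168 0.1193] body [0.3125 0.2396] [0.0556 0.0569] yaw78.6 rgb [141.  81.  99.]
shift [-0.0001  0.0006  0.0988] spin -0.005 | pos [0.4662 0.1774 0.1768] jaw -27.9 j7 -1.06 t 19.0 F [ 0.5 -0.5 -0.3] w 0.651 Tz [ 0.035 -0.01   0.009]
```

Call:
jog_arm(
  moves=[
    [0, 0.0005, 0.04, 0],
    [0, 0.0005, 0.08, 0],
    [0, 0.0005, 0.099, 0],
    [0, 0.0005, 0.099, 0],
    [0, 0.0005, 0.099, 0],
  ],
)

```text
clock: 19.62
position: [0.4674, 0.1778, 0.079]
ee_rot: [2.69, 1.622, 0.002]
force: [0.1, 1.0, -0.4]
width: 0.654
gripper_force: 0.0
```

Call:
jog_arm(
  moves=[
    [0, 0, 0, 0],
    [0, 0, 0, 0],
    [0, 0, 0, 0],
    [0, 0, 0, 0],
    [0, 0, 0, 0],
  ],
  hand=0.015,
  newtons=30,
)

```text
clock: 20.25
position: [0.4671, 0.1776, 0.0785]
ee_rot: [2.69, 1.623, 0.001]
force: [-0.9, -0.9, 4.8]
width: 0.343
gripper_force: 30.0
```

```bash
python3 -c "
from meas import *
lane(.09,.0835)"
```

```text
shift [-0.0543  0.1718 -0.005 ] spin -0.372 | pos [0.4671 0.1776 0.0785] jaw -27.8 j7 -1.12 t 20.25 F [-0.9 -0.9  4.8] w 0.343 Tz [-0.143  0.027  0.011]
```

Call:
jog_arm(
  moves=[
    [0, 0, -0.006, 0],
    [0, 0, -0.006, 0],
    [-0.009, 0.029, -0.006, -0.06],
    [-0.018, 0.058, -0.006, -0.12],
    [-0.027, 0.086, -0.006, -0.18],
    [-0.036, 0.115, -0.006, -0.24],
    [-0.045, 0.143, -0.006, -0.31],
    [-0.0545, 0.172, -0.006, -0.37],
    [-0.0545, 0.172, -0.006, -0.37],
    [-0.0545, 0.172, -0.006, -0.37],
  ],
)

```text
clock: 21.5
position: [0.5929, 0.0495, 0.0837]
ee_rot: [-2.345, -2.089, 0.001]
force: [-0.3, 0.7, -3.2]
width: 0.342
gripper_force: 30.0
```

```bash
cat > chk.py <<'E'
from meas import *
im=grab('wrist');Q=cloud(im); p=arm.observe()['position']
m=(abs(Q[...,2]-.0785)<.007)&(np.hypot(Q[...,0]-p[0],Q[...,1]-p[1])<.045)
b=cv2.minAreaRect(Q[m][:,:2].astype(np.float32)); print('carried',m.sum(),np.round(b[0],4),np.round(b[1],4),b[2],np.median(Q[m][:,2]),'n',b[0][0]*.9936-b[0][1]*.1133,'robot n',p[0]*.9936-p[1]*.1133)
E
python3 -c "
from chk import *
lane(-.04,.0795);lane(-.13,.0795)"
```

```text
carried 2822 [0.5945 0.0637] [0.026  0.0562] 83.78179931640625 0.0801233217384982 n 0.5835128057189286 robot n 0.5832805433809911
shift [-0.1304  0.0011  0.0043] spin -0.001 | pos [0.5927 0.05   0.0839] jaw -6.6 j7 -0.49 t 21.55 F [ 0.1  0.2 -2.9] w 0.346 Tz [ 0.038 -0.031  0.07 ]
shift [-0.2204  0.0012  0.0043] spin -0.001 | pos [0.5927 0.05   0.0839] jaw -6.6 j7 -0.49 t 21.55 F [ 0.1  0.2 -2.9] w 0.346 Tz [ 0.038 -0.031  0.07 ]
```

Call:
jog_arm(
  moves=[
    [-0.01, 0.001, 0.0045, 0],
    [-0.03, 0.001, 0.0045, 0],
    [-0.05, 0.001, 0.0045, 0],
    [-0.065, 0.001, 0.0045, 0],
    [-0.08, 0.001, 0.0045, 0],
    [-0.095, 0.001, 0.0045, 0],
    [-0.11, 0.001, 0.0045, 0],
    [-0.13, 0.001, 0.0045, 0],
    [-0.15, 0.001, 0.0045, 0],
    [-0.17, 0.001, 0.0045, 0],
    [-0.19, 0.001, 0.0045, 0],
    [-0.205, 0.001, 0.0045, 0],
    [-0.2155, 0.001, 0.0045, 0],
    [-0.2155, 0.001, 0.0053, 0],
    [-0.2155, 0.001, 0.0053, 0],
  ],
)

```text
clock: 23.42
position: [0.57, -0.164, 0.0789]
ee_rot: [-2.344, -2.091, -0.001]
force: [0.2, -0.2, -3.7]
width: 0.342
gripper_force: 30.0
```

```bash
python3 -c "
from chk import *
lane(-.125,.0785)"
```

```text
carried 3653 [ 0.5689 -0.1674] [0.0824 0.0506] 82.82064819335938 0.07597997876351553 n 0.5842067468345165 robot n 0.5849524703713775
shift [-0.0003 -0.0007  0.0004] spin -0.0 | pos [ 0.57   -0.1638  0.0789] jaw -6.5 j7 -0.12 t 23.475 F [ 0.   0.7 -3.2] w 0.341 Tz [-0.006 -0.114 -0.04 ]
```

Call:
jog_arm(
  moves=[
    [0, 0, 0.001, 0],
    [0, 0, 0.001, 0.17],
    [0, 0, 0.001, 0.34],
    [0, 0, 0.001, 0.51],
    [0, 0, 0.001, 0.68],
    [0, 0, 0.001, 0.85],
    [0, 0, 0.001, 1.02],
    [0, 0, 0.001, 1.19],
    [0, 0, 0.001, 1.36],
    [0, 0, 0.001, 1.53],
    [0, 0, 0.001, 1.7],
    [0, 0, 0.001, 1.87],
    [0, 0, 0.001, 2.04],
    [0, 0, 0.001, 2.21],
    [0, 0, 0.001, 2.38],
    [0, 0, 0.001, 2.5],
    [0, 0, 0.001, 2.5],
  ],
  newtons=20,
)

```text
clock: 25.6
position: [0.5707, -0.1655, 0.0787]
ee_rot: [2.723, -1.565, 0.004]
force: [-0.0, -3.4, 4.4]
width: 0.345
gripper_force: 20.0
```

```bash
python3 -c "
from h import *
lane(-.125,.0785)"
```

```text
shift [-0.0019  0.0004  0.0002] spin 0.641 | pos [ 0.5707 -0.1655  0.0787] jaw -149.8 j7 -2.2 t 25.6 F [-0.  -3.4  4.4] w 0.345 Tz [-0.625  0.19  -0.023]
```

Call:
jog_arm(
  moves=[
    [0, 0, 0, 0],
    [0, 0, 0, 0],
    [0, 0, 0, -0.18],
    [0, 0, 0, -0.36],
    [0, 0, 0, -0.54],
    [0, 0, 0, -0.72],
    [0, 0, 0, -0.9],
    [0, 0, 0, -1.08],
    [0, 0, 0, -1.26],
    [0, 0, 0, -1.44],
    [0, 0, 0, -1.62],
    [0, 0, 0, -1.8],
    [0, 0, 0, -1.98],
    [0, 0, 0, -2.16],
    [0, 0, 0, -2.34],
    [0, 0, 0, -2.52],
    [0, 0, 0, -2.7],
    [0, 0, 0, -2.7],
  ],
  hand=0.046,
)

```text
clock: 27.85
position: [0.5697, -0.1648, 0.0778]
ee_rot: [-2.125, -2.313, -0.001]
force: [0.4, -0.6, -0.1]
width: 0.499
gripper_force: 0.0
```

Call:
jog_arm(
  moves=[
    [0, 0, 0, 0],
    [0, 0, 0, 0],
    [0, 0, 0, 0],
    [0, 0, 0, 0.17],
    [0, 0, 0, 0.34],
    [0, 0, 0, 0.51],
    [0, 0, 0, 0.68],
    [0, 0, 0, 0.85],
    [0, 0, 0, 1.02],
    [0, 0, 0, 1.19],
    [0, 0, 0, 1.36],
    [0, 0, 0, 1.53],
    [0, 0, 0, 1.7],
    [0, 0, 0, 1.87],
    [0, 0, 0, 2.04],
    [0, 0, 0, 2.21],
    [0, 0, 0, 2.38],
    [0, 0, 0, 2.55],
    [0, 0, 0, 2.7],
    [0, 0, 0, 2.8],
  ],
  hand=0.015,
  newtons=20,
)

```text
clock: 30.35
position: [0.5699, -0.1651, 0.0781]
ee_rot: [2.638, -1.705, 0.001]
force: [-0.1, -2.3, 1.2]
width: 0.344
gripper_force: 20.0
```

```bash
python3 -c "
from h import *
lane(-.125,.0785)"
```

```text
shift [-0.0012  0.0001 -0.0004] spin 0.536 | pos [ 0.5699 -0.1651  0.0781] jaw -155.8 j7 -2.29 t 30.35 F [-0.1 -2.3  1.2] w 0.344 Tz [-0.361  0.12   0.496]
```

Torque is 0.50 N m, so cap B is tight. Release and go to C.

Call:
jog_arm(
  moves=[
    [0, 0, 0, 0],
    [0, 0, 0, 0],
    [0, 0, 0, 0],
    [0, 0, -0.03, 0],
    [0, 0, -0.06, 0],
    [0, 0, -0.1, 0],
    [0, 0, -0.1, 0],
  ],
  hand=0.046,
)

```text
clock: 31.22
position: [0.5718, -0.1658, 0.1811]
ee_rot: [-2.64, 1.699, -0.008]
force: [0.0, 0.3, -0.3]
width: 0.499
gripper_force: 0.0
```

```bash
python3 -c "
from meas import *
im=grab('top');caps(im)
plan(.5755,.313,.18,-47.8)"
```

```text
cap [171. 168.] [0.5753 0.3124 0.0167 0.1197] body [0.576  0.3129] [0.0562 0.0557] yaw41.9 rgb [151. 154. 153.]
cap [382. 194.] [ 0.5715 -0.1635  0.0166  0.1197] body [ 0.563  -0.1701] [0.0735 0.0645] yaw81.7 rgb [142. 145. 142.]
cap [168. 224.] [0.4481 0.2985 0.0169 0.12  ] body [0.4482 0.2981] [0.0563 0.0557] yaw64.2 rgb [148.   23.5  21.5]
cap [274. 252.] [0.4151 0.0582 0.0164 0.1199] body [0.4161 0.0585] [0.0563 0.056 ] yaw0.3 rgb [154.  25.  23.]
cap [184. 289.] [0.3145 0.2395 0.0165 0.1194] body [0.3146 0.2398] [0.0558 0.0559] yaw79.6 rgb [177. 102. 130.]
shift [-0.4334 -0.2025 -0.0009] spin 1.261 | pos [ 0.5707 -0.1653  0.1792] jaw -155.5 j7 -2.34 t 31.275 F [ 0.  -0.2 -0.3] w 0.503 Tz [0.169 0.032 0.018]
```

Call:
jog_arm(
  moves=[
    [-0.036, -0.017, 0, -0.16],
    [-0.072, -0.034, 0, -0.31],
    [-0.108, -0.051, 0, -0.47],
    [-0.144, -0.068, 0, -0.63],
    [-0.18, -0.084, 0, -0.78],
    [-0.217, -0.101, 0, -0.94],
    [-0.253, -0.118, 0, -1.1],
    [-0.289, -0.135, 0, -1.25],
    [-0.325, -0.152, 0, -1.41],
    [-0.361, -0.169, 0, -1.57],
    [-0.397, -0.185, 0, -1.72],
    [-0.433, -0.202, 0, -1.88],
    [-0.433, -0.202, 0, -1.88],
    [-0.433, -0.202, 0, -1.88],
    [-0.433, -0.202, 0, -1.88],
  ],
  hand=0.06,
)

```text
clock: 33.15
position: [0.5748, 0.3111, 0.1774]
ee_rot: [2.932, 1.126, -0.001]
force: [-0.1, 0.6, -0.3]
width: 0.654
gripper_force: 0.0
```

```bash
python3 -c "
from meas import *
im=grab('wrist');caps(im)
plan(.5755,.313,.078,-47.8)"
```

```text
cap [275. 213.] [0.5763 0.3133 0.0167 0.1195] body [0.5763 0.3135] [0.0555 0.0561] yaw42.7 rgb [127. 129. 125.]
shift [ 0.0017 -0.0009  0.0996] spin -0.003 | pos [0.5749 0.3113 0.1776] jaw -48.0 j7 -1.47 t 33.2 F [ 1.1 -0.7  0.5] w 0.653 Tz [ 0.029  0.005 -0.017]
```

Call:
jog_arm(
  moves=[
    [0.002, -0.001, 0.04, 0],
    [0.002, -0.001, 0.08, 0],
    [0.002, -0.001, 0.0995, 0],
    [0.002, -0.001, 0.0995, 0],
    [0.002, -0.001, 0.0995, 0],
  ],
)

```text
clock: 33.83
position: [0.5765, 0.3153, 0.08]
ee_rot: [-2.931, -1.129, -0.004]
force: [-0.6, 0.2, 0.5]
width: 0.65
gripper_force: 0.0
```

Call:
jog_arm(
  moves=[
    [0, 0, 0, 0],
    [0, 0, 0, 0],
    [0, 0, 0, 0],
    [0, 0, 0, 0],
    [0, 0, 0, 0],
  ],
  hand=0.015,
  newtons=30,
)

```text
clock: 34.45
position: [0.5759, 0.3147, 0.0788]
ee_rot: [2.931, 1.129, 0.001]
force: [1.3, -1.2, 2.5]
width: 0.34
gripper_force: 30.0
```

```bash
python3 -c "
from meas import *
lane(.09,.0835)"
```

```text
shift [-0.1647  0.2085 -0.0047] spin -0.722 | pos [0.5759 0.3147 0.0788] jaw -47.9 j7 -1.49 t 34.45 F [ 1.3 -1.2  2.5] w 0.34 Tz [-0.329 -0.262  0.003]
```

Call:
jog_arm(
  moves=[
    [0, 0, -0.006, 0],
    [0, 0, -0.006, 0],
    [-0.016, 0.02, -0.006, -0.07],
    [-0.033, 0.042, -0.006, -0.14],
    [-0.049, 0.063, -0.006, -0.22],
    [-0.066, 0.083, -0.006, -0.29],
    [-0.082, 0.104, -0.006, -0.36],
    [-0.099, 0.125, -0.006, -0.43],
    [-0.115, 0.146, -0.006, -0.5],
    [-0.132, 0.167, -0.006, -0.58],
    [-0.148, 0.188, -0.006, -0.65],
    [-0.165, 0.2085, -0.006, -0.72],
    [-0.165, 0.2085, -0.006, -0.72],
    [-0.165, 0.2085, -0.006, -0.72],
  ],
)

```text
clock: 36.2
position: [0.5928, 0.0503, 0.0843]
ee_rot: [-2.346, -2.089, -0.0]
force: [-0.2, 0.6, -3.4]
width: 0.344
gripper_force: 30.0
```

```bash
python3 -c "
from chk import *
lane(-.05,.0795)"
```

```text
carried 2855 [0.5948 0.0648] [0.0261 0.0562] 83.82524871826172 0.08089426445769227 n 0.5836316948801279 robot n 0.5832612140662763
shift [-0.1412  0.0012  0.0047] spin -0.001 | pos [0.5928 0.0508 0.0843] jaw -6.6 j7 -0.47 t 36.25 F [-0.9  0.7 -2.5] w 0.341 Tz [ 0.004 -0.079  0.015]
```

Call:
jog_arm(
  moves=[
    [-0.01, 0.001, 0.0047, 0],
    [-0.03, 0.001, 0.0047, 0],
    [-0.05, 0.001, 0.0047, 0],
    [-0.065, 0.001, 0.0047, 0],
    [-0.08, 0.001, 0.0047, 0],
    [-0.095, 0.001, 0.0047, 0],
    [-0.11, 0.001, 0.0047, 0],
    [-0.13, 0.001, 0.0047, 0],
    [-0.146, 0.001, 0.0047, 0],
    [-0.146, 0.001, 0.0056, 0],
    [-0.146, 0.001, 0.0056, 0],
  ],
)

```text
clock: 37.62
position: [0.5775, -0.095, 0.0789]
ee_rot: [-2.345, -2.09, -0.001]
force: [-0.1, -0.1, -2.4]
width: 0.343
gripper_force: 30.0
```

```bash
python3 -c "
from chk import *
lane(-.055,.0785)"
```

```text
carried 3583 [ 0.577  -0.0981] [0.0825 0.0506] 82.83314514160156 0.0761650088483462 n 0.5844464401826263 robot n 0.5844630370780735
shift [-0.     -0.0002  0.0004] spin -0.001 | pos [ 0.5774 -0.0946  0.0789] jaw -6.5 j7 -0.22 t 37.675 F [ 0.1  0.4 -3. ] w 0.344 Tz [ 0.031 -0.091  0.034]
```

Call:
jog_arm(
  moves=[
    [0, 0, 0.001, 0],
    [0, 0, 0.001, 0.17],
    [0, 0, 0.001, 0.34],
    [0, 0, 0.001, 0.51],
    [0, 0, 0.001, 0.68],
    [0, 0, 0.001, 0.85],
    [0, 0, 0.001, 1.02],
    [0, 0, 0.001, 1.19],
    [0, 0, 0.001, 1.36],
    [0, 0, 0.001, 1.53],
    [0, 0, 0.001, 1.7],
    [0, 0, 0.001, 1.87],
    [0, 0, 0.001, 2.04],
    [0, 0, 0.001, 2.21],
    [0, 0, 0.001, 2.38],
    [0, 0, 0.001, 2.45],
    [0, 0, 0.001, 2.45],
  ],
  newtons=20,
)

```text
clock: 39.8
position: [0.5783, -0.0962, 0.0788]
ee_rot: [2.761, -1.499, 0.004]
force: [-1.0, -2.5, 6.4]
width: 0.34
gripper_force: 20.0
```

```bash
python3 -c "
from h import *
lane(-.055,.0785)"
```

```text
shift [-0.002  -0.0001  0.0003] spin 0.689 | pos [ 0.5783 -0.0962  0.0788] jaw -147.0 j7 -2.26 t 39.8 F [-1.  -2.5  6.4] w 0.34 Tz [-0.866  0.274  0.016]
```

Call:
jog_arm(
  moves=[
    [0, 0, 0, 0],
    [0, 0, 0, 0],
    [0, 0, 0, -0.18],
    [0, 0, 0, -0.36],
    [0, 0, 0, -0.54],
    [0, 0, 0, -0.72],
    [0, 0, 0, -0.9],
    [0, 0, 0, -1.08],
    [0, 0, 0, -1.26],
    [0, 0, 0, -1.44],
    [0, 0, 0, -1.62],
    [0, 0, 0, -1.8],
    [0, 0, 0, -1.98],
    [0, 0, 0, -2.16],
    [0, 0, 0, -2.34],
    [0, 0, 0, -2.52],
    [0, 0, 0, -2.7],
    [0, 0, 0, -2.7],
  ],
  hand=0.046,
)

```text
clock: 42.05
position: [0.5772, -0.0953, 0.0777]
ee_rot: [-2.067, -2.365, -0.001]
force: [0.1, -0.5, -0.5]
width: 0.496
gripper_force: 0.0
```

Call:
jog_arm(
  moves=[
    [0, 0, 0, 0],
    [0, 0, 0, 0],
    [0, 0, 0, 0],
    [0, 0, 0, 0.17],
    [0, 0, 0, 0.34],
    [0, 0, 0, 0.51],
    [0, 0, 0, 0.68],
    [0, 0, 0, 0.85],
    [0, 0, 0, 1.02],
    [0, 0, 0, 1.19],
    [0, 0, 0, 1.36],
    [0, 0, 0, 1.53],
    [0, 0, 0, 1.7],
    [0, 0, 0, 1.87],
    [0, 0, 0, 2.04],
    [0, 0, 0, 2.21],
    [0, 0, 0, 2.38],
    [0, 0, 0, 2.55],
    [0, 0, 0, 2.7],
    [0, 0, 0, 2.8],
  ],
  hand=0.015,
  newtons=20,
)

```text
clock: 44.55
position: [0.5774, -0.0959, 0.0781]
ee_rot: [2.679, -1.639, 0.001]
force: [-1.6, -1.0, 1.4]
width: 0.343
gripper_force: 20.0
```

```bash
python3 -c "
from h import *
lane(-.055,.0785)"
```

```text
shift [-0.0013 -0.0005 -0.0004] spin 0.586 | pos [ 0.5774 -0.0959  0.0781] jaw -152.9 j7 -2.35 t 44.55 F [-1.6 -1.   1.4] w 0.343 Tz [-0.083  0.344  0.442]
```

Call:
jog_arm(
  moves=[
    [0, 0, 0, 0],
    [0, 0, 0, 0],
    [0, 0, 0, 0],
    [0, 0, -0.03, 0],
    [0, 0, -0.06, 0],
    [0, 0, -0.1, 0],
    [0, 0, -0.14, -0.1],
    [0.05, 0, -0.16, -0.2],
    [0.1, 0, -0.16, -0.3],
    [0.15, 0, -0.16, -0.4],
    [0.15, 0, -0.16, -0.4],
  ],
  hand=0.046,
)

```text
clock: 45.92
position: [0.6458, -0.2341, 0.2371]
ee_rot: [2.95, -1.073, 0.0]
force: [0.1, 0.4, 0.1]
width: 0.5
gripper_force: 0.0
```

```bash
python3 -c "
from meas import *
print(arm.observe()['position'])
im=grab('top');caps(im);a=im['color'][140:260,300:460,::-1]
b0=grab('side');caps(b0);b=b0['color'][110:230,230:390,::-1]
cv2.imwrite('pics/fin.png',np.vstack([cv2.resize(x,(400,300),interpolation=cv2.INTER_CUBIC) for x in(a,b)]))
w=grab('wrist');caps(w);save(w,'w9.png')
t0=dict(np.load('top0.npz'));d=cv2.absdiff(t0['color'],im['color']).max(2)[90:150,180:370];print('bystander diff',(d>80).sum())
cv2.imwrite('pics/fin.png',np.hstack([cv2.imread('pics/fin.png'),cv2.resize(w['color'][:,:,::-1],(400,300)).repeat(1,0)[:600] if 0 else np.vstack([cv2.resize(w['color'][:,:,::-1],(400,300)),cv2.resize(im['color'][:,:,::-1],(400,300))])]))
"
```

```text
[ 0.64576089 -0.23408953  0.23711725]
cap [351. 187.] [ 0.58   -0.0949  0.0172  0.12  ] body [ 0.5711 -0.1017] [0.0726 0.066 ] yaw80.3 rgb [129. 132. 130.]
cap [382. 194.] [ 0.5718 -0.1634  0.0167  0.1198] body [ 0.5643 -0.1621] [0.0891 0.0652] yaw81.5 rgb [117.  120.  118.5]
cap [412. 201.] [ 0.5638 -0.2309  0.0164  0.12  ] body [ 0.5563 -0.2299] [0.0897 0.0655] yaw82.7 rgb [117.  118.5 115.5]
cap [168. 224.] [0.4482 0.299  0.0168 0.1198] body [0.4482 0.2981] [0.0559 0.0558] yaw64.3 rgb [134.  20.  19.]
cap [275. 252.] [0.4153 0.0583 0.0165 0.1199] body [0.416  0.0586] [0.0561 0.056 ] yaw0.0 rgb [139.  21.  19.]
cap [184. 289.] [0.3145 0.2397 0.0168 0.1201] body [0.3145 0.2399] [0.056  0.0558] yaw79.5 rgb [159.  90. 116.]
cap [335. 147.] [ 0.5583 -0.2304  0.0173  0.1186] body [ 0.5506 -0.23  ] [0.0695 0.0765] yaw48.1 rgb [100.   92.   74.5]
cap [316. 155.] [ 0.5655 -0.164   0.0177  0.1192] body [ 0.5622 -0.1716] [0.0718 0.0757] yaw83.4 rgb [100.  93.  77.]
cap [294. 164.] [ 0.5743 -0.0961  0.0186  0.1189] body [ 0.5694 -0.1   ] [0.0778 0.0741] yaw81.8 rgb [94.  87.5 73.5]
cap [311. 220.] [0.4104 0.0585 0.0172 0.1192] body [0.4095 0.0589] [0.056  0.0569] yaw1.1 rgb [121.  48.  48.]
cap [198. 281.] [0.4412 0.2982 0.0169 0.1186] body [0.441  0.2981] [0.0569 0.056 ] yaw64.7 rgb [122.  54.  54.]
cap [290. 302.] [0.3089 0.2402 0.0168 0.1187] body [0.3089 0.2402] [0.0559 0.057 ] yaw79.8 rgb [149.  95. 112.]
cap [319. 258.] [ 0.5715 -0.2229  0.0094  0.1186] body [ 0.5718 -0.2205] [0.0835 0.0635] yaw83.6 rgb [109. 111. 108.]
cap [276. 306.] [ 0.5623 -0.1587  0.0122  0.1192] body [ 0.5691 -0.1578] [0.0463 0.0891] yaw5.4 rgb [105. 107. 104.]
cap [227. 322.] [ 0.5767 -0.101   0.0132  0.1192] body [ 0.5566 -0.108 ] [0.0416 0.0226] yaw83.1 rgb [89. 91. 88.]
bystander diff 0
```

View pics/fin.png

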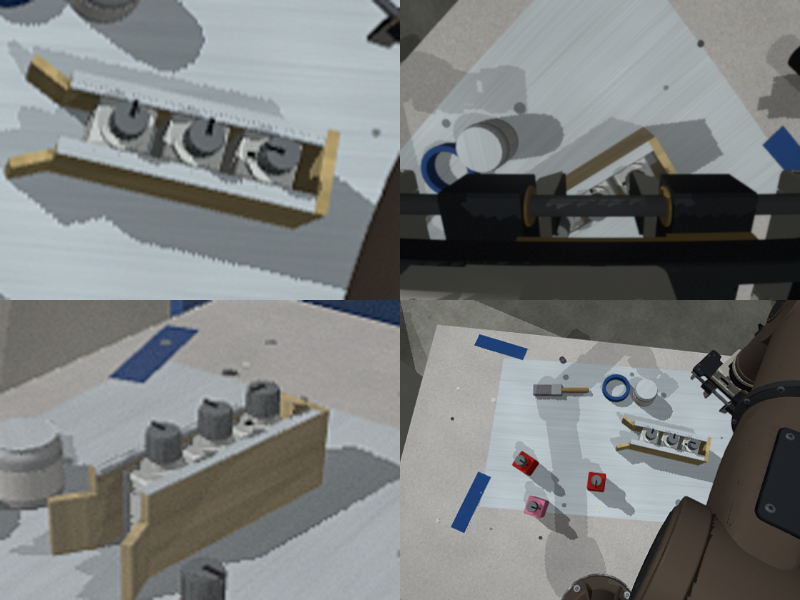

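The final views show all three white bottles in single file in the lane, with caps at about (351,187), (382,194) and (412,201) in the top view. On A the rib lines up with its collar mark. On B and C the ribs point where their hidden marks should lie. The bystanders are unmoved and the arm is clear.

```bash
python3 -c "
from cell import arm
print(arm.sign_off())"
```

```text
the job is handed in; nothing more can be done
None
```

The job is handed in: all three bottles present (no fourth was found) stand upright in single file inside the rack. Each cap is screwed to its hard stop, and the tape roll, tin, brush and look-alikes are untouched; sign-off returned no verdict.

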